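Open the bolt jar

ROBOT

A 6-joint arm with a two-finger parallel gripper is mounted at the origin on a cart in front of the work surface, level with it; the furniture and walls round the work are solid. World frame = base frame: x ahead of the robot, y to its left, z up, the work surface at z = 0. Lengths are in m, angles in degrees, forces in N, time in s.
With the tool pointing down it reaches from about 0.375 to 0.9 m from the base axis. Payload 3.1 kg.
Tool frame: the origin (TCP) lies at the very end of the fingers, on their centre line; the grasp point (between the pads) lies bot.grip_point_offset behind it (bot.grip_point_offset is the distance from the TCP to the grasp point, in m); z points along the fingers, y is the line along which they close (so a half turn about z gives the same grasp; the last joint's range is limited). The gripper opens to 87 mm and grips with 3 to 60 N. Pads are 19 mm wide; open, the fingers measure 117 mm over their backs; the gripper's body (75 mm by 190 mm) begins 51 mm behind the grasp point.
Start: joints at [64.486, 30.224, 82.088, -0, 67.689, -10.227], TCP at [0.165, 0.603, 0.223] pointing down, gripper open.
Joint ranges: [-176.69, 176.69], [-43.24, 126.21], [12.49, 139.97], [-82, 262], [0, 151.66], [-163.58, 163.58]. Speed limits (degrees/s): [159.86, 159.86, 180, 180, 180, 180].

INTERFACE

Orientations are given as a 3x3 rotation matrix whose columns are the frame's x, y, z axes.
In Python, from rig import bot, viewer, ticket gives the robot as it stands.
- The arm moves only by the tool servo_tool, never from a script. Its argument "targets" is a list of rows, each an object with "offset": the shift along the tool's x, y, z in m, a list of three; "dr": the turn, a rotation vector about the tool's x, y, z in degrees, a list of three. In form: [{"offset": [x, y, z], "dr": [ax, ay, az]}, ...]. A call has 1 to 20 rows; each row is the pose to reach, as a shift and turn from the pose commanded when the call began, along the tool's axes at that moment; what a row does not reach only later rows make up. A row lasts 1/12 s, in which the tool goes at most 41.7 mm and 7.16 degrees, less where a joint would pass 70% of its speed; a pose out of reach is approached as far as the arm can. A call with a gripper value outside its range is refused whole. "gripper" is the gripper command: -1 is fully open, 1 is shut, values between are in proportion, set as the call begins (left out, the last holds). The fingers move at their own pace and stop on an object; the grip force is fixed at half the most. Time passes only in rows, so rows that repeat a pose let the fingers close. It gives the time, the measured TCP pose, the force, the opening and the grip force at its end, in the units of the state.
- bot.read_state(): the state, without advancing time (a new reading comes with each control period).
- viewer.capture(name): name is "side" or "top" or "wrist"; returns a dict with "color" (420x560x3 uint8, red, green, blue), "camera_matrix" (3x3 intrinsics, pixels), "R" (3x3) and "t" (3): a world point X has camera coordinates R X + t. Camera axes: x right, y down, z forward; pixel columns grow to the right and rows downward; lengths in m; the calibration is good to about 2 mm. A picture is of the moment at which its call begins. There is no depth.
- ticket.hand_in(): hands the job in; it is judged then, once.
The state is a dict: "time_s": time; "joint_positions": joint angles; "qvel": joint speeds; "tau": joint torques, N m; "position": TCP position; "tcp_rot": TCP orientation; "force": force on the tool from outside, world axes, zero at the start; "moment": the same for the moment, N m; "opening": opening from 0.0 (shut) to 1.0 (fully open); "grasp_force": force on a finger pad.
Only numpy, scipy, OpenCV 4.12 (cv2) and the standard library are available. Lean on these libraries where they do the work, as an engineer would, in place of code of your own. Each camera call takes 0.05 s, during which the arm holds its last target. There are 200 camera calls.

TASK

I need bolts from the jar with the red screw lid. With the jar left standing in its wooden block, unscrew the red lid until it comes free, lift it off, and set it down gently - not dropped - in the round steel dish, flat, with its top side up. Leave the yellow-lidded jar and the dish where they are.

Things in the scene. Friction and masses are not known exactly. Their poses are not given: they have to be found in the camera images.
- red_lid: red ribbed screw lid of the bolt jar, a loose part: 64 mm across, 31 mm high, closed flat top, hollow below. Origin on its axis at the lower edge of its skirt, z up towards its top. At the start it is screwed tight on the jar. Right-hand thread: it opens anticlockwise seen from above (positive about z), rises 16 mm per full turn and is free after about 290 degrees (5.1 rad).
- lid_top (a point): centre of the red lid's top, 31 mm above the lid's origin. A springy seal makes the first eighth of a turn stiff (about 0.2 N m); then the lid turns lightly. Once free it has risen 13 mm, its skirt still overlaps the neck by 12 mm, and it lifts straight up; turning further than needed does no harm.
- bolt_jar: clear square jar full of steel bolts, 70 x 70 x 118 mm, 0.4 to 0.85 kg, loose in a pocket of the block. Origin at the centre of its underside. Body and shoulder end at 85 mm, then a round neck, 44 mm across (53 mm over the thread), rim at 118 mm. The closed lid's skirt ends about 93 mm and its top about 124 mm above this origin: 8 mm of neck shows below the lid.
- washer_jar: the same clear jar full of brass washers, with a yellow lid that stays shut (124 mm high over all), loose in the other pocket. Origin at the centre of its underside. A bystander.
- jar_block: light wooden block, 112 x 272 x 50 mm, screwed to the bench; origin at the centre of its underside, long side along its own y. Two square pockets 73 mm wide, floor 12 mm above the underside, centred 66 mm either side of the middle along y; they keep the square jars from turning. Which jar stands in which pocket varies.
- parts_dish: round shallow steel dish, loose, 0.5 kg, 162 mm across the rim, 24 mm high, flat inner floor about 125 mm across lying 5 mm above its origin; origin at the centre of its underside.
Mind the look-alikes: they are no part of the job. What is shaped like the parts_dish but pink is not meant.

How it is judged:
By the outcome, as a careful person would: the job done as asked, in the order asked, and still so for the second after the job is handed in, with the robot touching nothing.
It also fails if it takes over 67 s, if anything falls off the work surface, if the arm or the gripper's body presses on something with over 40 N, if the wrist force passes 120 N, or if a joint passes its speed limit or range.

## Working session

There is one attempt and no reset: what is moved stays moved. The work goes in short steps, Python scripts to look and compute and a tool call to move; the robot and the scene stay as the last step left them, time stands still between calls to the robot, and variables do not carry over. Pictures are saved under pics/ and viewed, at most 10 in all, crops included, and the job is handed in when it is done.

Besides the shell and the picture viewer there is one more tool, called after "Call:" as a command line: name --argument value ..., lists and objects as JSON in quotes. servo_tool: Moves the arm, as the interface text tells. Its arguments: {"type":"object","properties":{"targets":{"type":"array"},"gripper":{"type":"number"}},"required":["targets"]}

```bash
ls; mkdir -p pics; python3 - <<'E'
from rig import bot, viewer
import cv2,numpy as np,pickle
s=bot.read_state();print(s, bot.grip_point_offset)
d={}
for n in ("top","side"):
    c=viewer.capture(n);d[n]=c;cv2.imwrite(f"pics/{n}0.png",c["color"][:,:,::-1]);print(n,c["camera_matrix"],c["R"],c["t"])
pickle.dump(d,open("d0.pkl","wb"))
E
```

```text
pics
{'time_s': 0.0, 'joint_positions': array([ 6.44858390e+01,  3.02789308e+01,  8.21578743e+01, -1.14862337e-03,
        6.76868384e+01, -1.02273116e+01]), 'qvel': array([ 0.00738752, -0.02663784, -0.02083994, -0.02498005, -0.05236839,
        0.05969265]), 'tau': array([ 8.24561648e-04, -4.40031159e+01, -1.76597840e+01,  6.32902980e-02,
        5.83419576e-02, -1.49082571e-04]), 'position': array([0.16443736, 0.60221733, 0.22156373]), 'tcp_rot': array([[-9.64619803e-01,  2.63643324e-01, -9.12780284e-04],
       [ 2.63644652e-01,  9.64617890e-01, -1.95552419e-03],
       [ 3.64923293e-04, -2.12698700e-03, -9.99997671e-01]]), 'force': array([-0.15296168,  0.70435915,  0.2724273 ]), 'moment': array([-0.01896418, -0.01202067,  0.04479497]), 'grasp_force': 0.0, 'opening': 1.0104697234128885} 0.0187
top [[412.2783931    0.         283.27594282]
 [  0.         412.2783931  211.35226696]
 [  0.           0.           1.        ]] [[-0.01734657 -0.99984401 -0.00332494]
 [-0.99356866  0.01760966 -0.11185358]
 [ 0.11189468  0.00136329 -0.99371914]] [-0.16951501  0.52836664  0.89030773]
side [[379.99273907   0.         279.41667512]
 [  0.         379.99273907 213.76368821]
 [  0.           0.           1.        ]] [[-0.9766371  -0.21373681 -0.02228336]
 [-0.08134241  0.46366345 -0.88226958]
 [ 0.19890547 -0.85984463 -0.47021679]] [0.44393563 0.22393231 0.62842441]
```

View pics/top0.png

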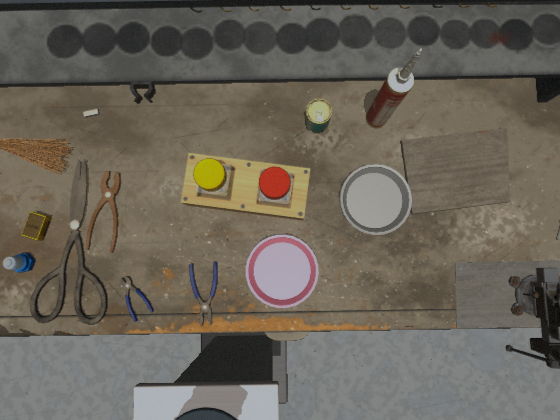

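View pics/side0.png

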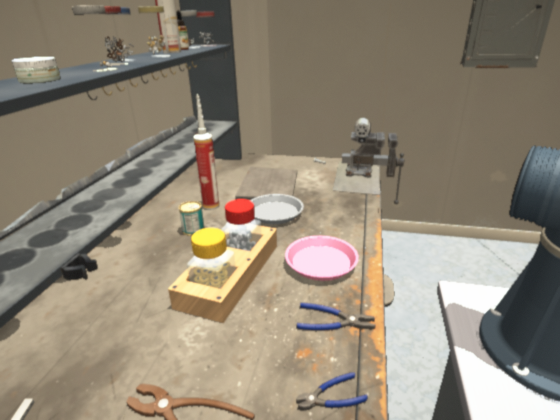

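The top view shows the red lid at about (275,183), the yellow lid at (210,175), the steel dish at (376,199) and the pink decoy at (282,271). The side view agrees: red lid at (240,210), steel dish at (275,208).

```bash
cat > h.py <<'E'
import numpy as np,cv2
def ray(c,u,v,z):
    """pixel -> world point on plane z"""
    d=c["R"].T@np.linalg.inv(c["camera_matrix"])@[u,v,1]; o=-c["R"].T@c["t"]
    return o+d*(z-o[2])/d[2]
def blob(m,near=None):
    cs,_=cv2.findContours(m.astype(np.uint8),cv2.RETR_EXTERNAL,cv2.CHAIN_APPROX_NONE)
    cs=[k for k in cs if cv2.contourArea(k)>150]
    if near is not None: return min(cs,key=lambda k:np.hypot(*(k[:,0].mean(0)-near)))
    return max(cs,key=cv2.contourArea)
def project(c,X):
    p=c["camera_matrix"]@(c["R"]@np.asarray(X)+c["t"]); return p[:2]/p[2]
def hsv(c): return cv2.cvtColor(c["color"],cv2.COLOR_RGB2HSV).astype(int)
E
python3 - <<'E'
from h import *
import pickle
c=pickle.load(open("d0.pkl","rb"))["top"]
H,S,V=cv2.split(hsv(c).astype(np.int32))
red=((H<8)|(H>172))&(S>190)&(V>150)
for nm,m,near,z in (("red",red,(275,183),.136),("yel",(H>20)&(H<35)&(S>190)&(V>150),(210,175),.136)):
    e=cv2.fitEllipse(blob(m,near));print(nm,e,ray(c,*e[0],z))
# dish: low-saturation
for smax in (20,30,40):
    k=blob((S<smax)&(V>70),(376,199)); e=cv2.fitEllipse(cv2.convexHull(k));print("dish",e,ray(c,*e[0],.024), e[1][0]/412.28*.87,e[1][1]/412.28*.87)
print("block", [ray(c,u,v,.05).round(3) for u,v in((188,154),(310,166),(305,218),(182,204))])
print("tube",ray(c,375,125,0),"can top",ray(c,319,108,.06))
print(H[199,376],S[199,376],V[199,376],S[199,344],V[199,344],S[199,330],V[199,330])
E
```

```text
red ((274.11773681640625, 181.52987670898438), (29.093233108520508, 29.17198371887207), 56.7893180847168) [ 0.57324197 -0.16174137  0.136     ]
yel ((208.5009765625, 173.26463317871094), (28.837352752685547, 29.50132179260254), 60.00947189331055) [ 0.59229624 -0.03127007  0.136     ]
dish ((375.5033264160156, 199.05987548828125), (69.90547943115234, 71.85709381103516), 115.72014617919922) [ 0.5500641  -0.38667584  0.024     ] 0.1475156861965231 0.15163401478509894
dish ((375.4488220214844, 199.0052947998047), (70.22601318359375, 72.44245147705078), 113.93999481201172) [ 0.55019019 -0.38655859  0.024     ] 0.1481920817641568 0.15286924610709757
dish ((375.4127502441406, 199.02349853515625), (70.84303283691406, 73.03386688232422), 115.26727294921875) [ 0.55015031 -0.38647576  0.024     ] 0.1494941267296867 0.1541172605695694
block [array([0.655, 0.03 , 0.05 ]), array([ 0.623, -0.24 ,  0.05 ]), array([ 0.508, -0.226,  0.05 ]), array([0.543, 0.042, 0.05 ])]
tube [ 0.72950295 -0.3983477   0.        ] can top [ 0.7510915  -0.26201474  0.06      ]
21 11 157 19 94 60 107
```

Call:
servo_tool --targets '[{"offset": [-0.01, -0.01, -0.005], "dr": [0, 0, 3]}, {"offset": [-0.03, -0.03, -0.01], "dr": [0, 0, 8]}, {"offset": [-0.05, -0.05, -0.015], "dr": [0, 0, 14]}, {"offset": [-0.07, -0.075, -0.02], "dr": [0, 0, 20]}, {"offset": [-0.095, -0.1, -0.02], "dr": [0, 0, 26]}, {"offset": [-0.12, -0.127, -0.02], "dr": [0, 0, 32]}, {"offset": [-0.145, -0.153, -0.02], "dr": [0, 0, 38]}, {"offset": [-0.17, -0.18, -0.02], "dr": [0, 0, 44]}, {"offset": [-0.195, -0.206, -0.02], "dr": [0, 0, 50]}, {"offset": [-0.22, -0.233, -0.02], "dr": [0, 0, 56]}, {"offset": [-0.245, -0.259, -0.02], "dr": [0, 0, 62]}, {"offset": [-0.27, -0.286, -0.02], "dr": [0, 0, 68]}, {"offset": [-0.295, -0.312, -0.02], "dr": [0, 0, 74]}, {"offset": [-0.32, -0.339, -0.02], "dr": [0, 0, 80]}, {"offset": [-0.345, -0.365, -0.02], "dr": [0, 0, 86]}, {"offset": [-0.365, -0.386, -0.02], "dr": [0, 0, 92]}, {"offset": [-0.385, -0.408, -0.02], "dr": [0, 0, 98]}, {"offset": [-0.4, -0.424, -0.02], "dr": [0, 0, 103]}, {"offset": [-0.41, -0.434, -0.02], "dr": [0, 0, 106]}, {"offset": [-0.41, -0.434, -0.02], "dr": [0, 0, 106]}]'

```text
time_s: 1.77
position: [0.4476, 0.0738, 0.2424]
tcp_rot: [[0.523, 0.852, 0.001], [0.852, -0.523, -0.001], [-0.0, 0.002, -1.0]]
force: [0.2, 1.0, -0.1]
opening: 0.997
grasp_force: 0.0
```

```bash
cat > st.py <<'E'
from rig import bot
import numpy as np,sys
np.set_printoptions(precision=4,suppress=True)
s=bot.read_state();p=s["position"];R=s["tcp_rot"]
print("t",s["time_s"],"q",s["joint_positions"],"p",p,"yaw",np.degrees(np.arctan2(R[1,0],R[0,0])),"z",R[:,2],"F",s["force"],"M",s["moment"],"op",s["opening"],"g",s["grasp_force"])
if len(sys.argv)>1: print("tool offset to goal",R.T@(np.array(sys.argv[1:4],float)-p))
E
python3 st.py .573 -.162 .24
```

```text
t 1.7667 q [ -4.7718  15.3703 104.3454  -0.0473  60.2046  26.7988] p [0.4476 0.0738 0.2424] yaw 58.45284924302217 z [ 0.0013 -0.0008 -1.    ] F [ 0.2085  1.0297 -0.0582] M [-0.0862  0.082   0.0007] op 0.9974991063553496 g 0.0
tool offset to goal [-0.1353  0.2302  0.0028]
```

Call:
servo_tool --targets '[{"offset": [-0.005, 0.01, 0], "dr": [0, 0, 4]}, {"offset": [-0.013, 0.022, 0], "dr": [0, 0, 11]}, {"offset": [-0.022, 0.038, 0], "dr": [0, 0, 18]}, {"offset": [-0.031, 0.053, 0], "dr": [0, 0, 25]}, {"offset": [-0.04, 0.068, 0], "dr": [0, 0, 32]}, {"offset": [-0.049, 0.083, 0], "dr": [0, 0, 39]}, {"offset": [-0.058, 0.099, 0], "dr": [0, 0, 46]}, {"offset": [-0.067, 0.114, 0], "dr": [0, 0, 53]}, {"offset": [-0.076, 0.129, 0], "dr": [0, 0, 60]}, {"offset": [-0.085, 0.145, 0], "dr": [0, 0, 67]}, {"offset": [-0.094, 0.16, 0], "dr": [0, 0, 74]}, {"offset": [-0.103, 0.175, 0], "dr": [0, 0, 81]}, {"offset": [-0.112, 0.19, 0], "dr": [0, 0, 88]}, {"offset": [-0.12, 0.204, 0], "dr": [0, 0, 95]}, {"offset": [-0.127, 0.216, 0], "dr": [0, 0, 102]}, {"offset": [-0.132, 0.225, 0], "dr": [0, 0, 109]}, {"offset": [-0.135, 0.23, 0], "dr": [0, 0, 116]}, {"offset": [-0.135, 0.23, 0], "dr": [0, 0, 123]}, {"offset": [-0.135, 0.23, 0], "dr": [0, 0, 130]}, {"offset": [-0.135, 0.23, 0], "dr": [0, 0, 137]}]'

```text
time_s: 3.43
position: [0.5718, -0.1572, 0.242]
tcp_rot: [[0.199, -0.98, -0.002], [-0.98, -0.199, 0.001], [-0.002, 0.001, -1.0]]
force: [0.1, -1.2, 0.6]
opening: 0.999
grasp_force: 0.0
```

Call:
servo_tool --targets '[{"offset": [0, 0, 0], "dr": [0, 0, 0]}, {"offset": [0, 0, 0], "dr": [0, 0, 0]}, {"offset": [0, 0, 0], "dr": [0, 0, 0]}]'

```text
time_s: 3.68
position: [0.5721, -0.1578, 0.2424]
tcp_rot: [[0.207, -0.978, -0.001], [-0.978, -0.207, 0.0], [-0.001, 0.0, -1.0]]
force: [0.6, -0.1, -0.2]
opening: 1.001
grasp_force: 0.0
```

```bash
python3 st.py .573 -.162 .24; python3 - <<'E'
from rig import viewer
import pickle
from h import *
c=viewer.capture("wrist");pickle.dump(c,open("w1.pkl","wb"));cv2.imwrite("pics/w1.png",c["color"][:,:,::-1])
H,S,V=cv2.split(hsv(c).astype(np.int32))
m=((H<8)|(H>172))&(S>170)&(V>80)
k=blob(m);e=cv2.fitEllipse(k);print(e,ray(c,*e[0],.136),cv2.contourArea(k), project(c,[.573,-.162,.136]))
print(-c["R"].T@c["t"])
E
```

```text
t 3.6833 q [-26.205   26.5312  85.4518   0.0108  68.0568 141.8487] p [ 0.5721 -0.1578  0.2424] yaw -78.05767146369679 z [-0.0005  0.0005 -1.    ] F [ 0.6005 -0.0751 -0.2121] M [-0.024   0.1537  0.0001] op 1.0012926111035128 g 0.0
tool offset to goal [ 0.0043 -0.      0.0024]
((275.6403503417969, 198.92001342773438), (78.09673309326172, 79.37992858886719), 156.56982421875) [ 0.5759224  -0.16347252  0.136     ] 4856.5 [278.92900687 201.44627752]
[ 0.58857847 -0.23757682  0.40416551]
```

View pics/w1.png

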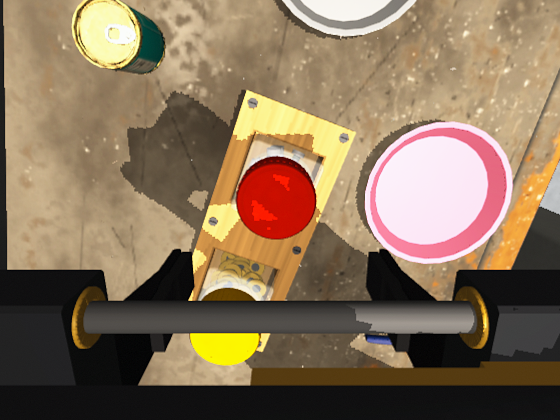

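The wrist view shows the red lid centred near (276,197), with its darker side wall visible along the upper edge (row 160). I'll fit the bright top face only.

```bash
python3 - <<'E'
import pickle
from h import *
c=pickle.load(open("w1.pkl","rb"))
H,S,V=cv2.split(hsv(c).astype(np.int32))
print(V[150:245:3,276], V[199,230:322:4])
for t in (150,180,200):
    m=((H<8)|(H>172))&(S>150)&(V>t)
    k=blob(m,(276,199));e=cv2.fitEllipse(cv2.convexHull(k));(u,v),r=cv2.minEnclosingCircle(k);print(t,e,ray(c,*e[0],.136),ray(c,u,v,.136),r, 'dia',np.linalg.norm(ray(c,u-r,v,.136)-ray(c,u+r,v,.136)))
E
```

```text
[227 233 130  81  92 192 188 196 212 253 250 198 200 202 203 204 203 202
 199 198 199 201 198 251 199 197 199 198 202 203 207 200] [164 177 197 192 202 200 197 201 198 197 200 202 202 199 198 197 196 195
 195 196 191 163 253]
150 ((275.5635070800781, 201.1667022705078), (74.6468276977539, 77.15079498291016), 93.03109741210938) [ 0.57561197 -0.16168127  0.136     ] [ 0.57563394 -0.16184634  0.136     ] 38.6328239440918 dia 0.06017714510570275
180 ((275.53985595703125, 201.17494201660156), (73.10771179199219, 76.40026092529297), 95.87364196777344) [ 0.57562864 -0.16167093  0.136     ] [ 0.57568388 -0.16178442  0.136     ] 38.15221405029297 dia 0.05943166711187855
200 ((269.5332946777344, 211.60784912109375), (29.03636932373047, 40.77082824707031), 105.68605041503906) [ 0.57851687 -0.15234564  0.136     ] [ 0.57776743 -0.15538827  0.136     ] 20.905242919921875 dia 0.032766425275148704
```

Call:
servo_tool --targets '[{"offset": [0.002, -0.001, 0.008], "dr": [0, 0, 4]}, {"offset": [0.0043, -0.0017, 0.022], "dr": [0, 0, 10]}, {"offset": [0.0043, -0.0017, 0.04], "dr": [0, 0, 15]}, {"offset": [0.0043, -0.0017, 0.058], "dr": [0, 0, 17]}, {"offset": [0.0043, -0.0017, 0.076], "dr": [0, 0, 17]}, {"offset": [0.0043, -0.0017, 0.09], "dr": [0, 0, 17]}, {"offset": [0.0043, -0.0017, 0.102], "dr": [0, 0, 17]}, {"offset": [0.0043, -0.0017, 0.113], "dr": [0, 0, 17]}, {"offset": [0.0043, -0.0017, 0.122], "dr": [0, 0, 17]}, {"offset": [0.0043, -0.0017, 0.13], "dr": [0, 0, 17]}, {"offset": [0.0043, -0.0017, 0.136], "dr": [0, 0, 17]}, {"offset": [0.0043, -0.0017, 0.136], "dr": [0, 0, 17]}, {"offset": [0.0043, -0.0017, 0.136], "dr": [0, 0, 17]}]'

```text
time_s: 4.82
position: [0.5749, -0.1626, 0.1065]
tcp_rot: [[-0.092, -0.996, -0.0], [-0.996, 0.092, 0.0], [-0.0, 0.0, -1.0]]
force: [0.5, 0.3, -0.3]
opening: 0.998
grasp_force: 0.0
```

Call:
servo_tool --gripper 1 --targets '[{"offset": [0, 0, 0], "dr": [0, 0, 0]}, {"offset": [0, 0, 0], "dr": [0, 0, 0]}, {"offset": [0, 0, 0], "dr": [0, 0, 0]}, {"offset": [0, 0, 0], "dr": [0, 0, 0]}, {"offset": [0, 0, 0], "dr": [0, 0, 0]}, {"offset": [0, 0, 0], "dr": [0, 0, 0]}, {"offset": [0, 0, 0], "dr": [0, 0, 0]}, {"offset": [0, 0, 0], "dr": [0, 0, 0]}]'

```text
time_s: 5.48
position: [0.5755, -0.1627, 0.107]
tcp_rot: [[-0.092, -0.996, 0.002], [-0.996, 0.092, -0.001], [0.0, -0.002, -1.0]]
force: [1.3, 1.1, 1.3]
opening: 0.729
grasp_force: 30.0
```

```bash
python3 st.py .5747 -.1617 .106
```

```text
t 5.4833 q [-26.4903  36.7208  91.7663   0.0182  51.4137 158.7903] p [ 0.5755 -0.1627  0.107 ] yaw -95.2919777805754 z [ 0.0017 -0.0005 -1.    ] F [1.3382 1.0775 1.2736] M [ 0.1376 -0.1579  0.0214] op 0.729371017110376 g 30.000180069146154
tool offset to goal [-0.0009  0.0009  0.001 ]
```

Call:
servo_tool --targets '[{"offset": [0, 0, -0.0001], "dr": [0, 0, -2]}, {"offset": [0, 0, -0.0002], "dr": [0, 0, -5]}, {"offset": [0, 0, -0.0004], "dr": [0, 0, -9]}, {"offset": [0, 0, -0.0006], "dr": [0, 0, -13]}, {"offset": [0, 0, -0.0008], "dr": [0, 0, -17]}, {"offset": [0, 0, -0.0009], "dr": [0, 0, -21]}, {"offset": [0, 0, -0.0011], "dr": [0, 0, -25]}, {"offset": [0, 0, -0.0013], "dr": [0, 0, -29]}, {"offset": [0, 0, -0.0015], "dr": [0, 0, -33]}, {"offset": [0, 0, -0.0016], "dr": [0, 0, -37]}, {"offset": [0, 0, -0.0018], "dr": [0, 0, -41]}, {"offset": [0, 0, -0.002], "dr": [0, 0, -45]}, {"offset": [0, 0, -0.0022], "dr": [0, 0, -50]}, {"offset": [0, 0, -0.0024], "dr": [0, 0, -55]}, {"offset": [0, 0, -0.0027], "dr": [0, 0, -60]}, {"offset": [0, 0, -0.0029], "dr": [0, 0, -65]}, {"offset": [0, 0, -0.0031], "dr": [0, 0, -70]}, {"offset": [0, 0, -0.0033], "dr": [0, 0, -75]}, {"offset": [0, 0, -0.0036], "dr": [0, 0, -80]}, {"offset": [0, 0, -0.0036], "dr": [0, 0, -80]}]'

```text
time_s: 7.15
position: [0.5749, -0.1624, 0.1099]
tcp_rot: [[0.965, -0.262, 0.0], [-0.262, -0.965, 0.0], [0.0, -0.0, -1.0]]
force: [2.5, 0.3, -0.3]
opening: 0.729
grasp_force: 30.0
```

```bash
python3 st.py .5747 -.1617 .106;python3 - <<'E'
from rig import viewer
from h import *
c=viewer.capture("side");i=c["color"][150:350,130:400,::-1];cv2.imwrite("pics/s1.png",cv2.resize(i,None,fx=2.8,fy=2.8))
E
```

```text
t 7.15 q [-26.4923  36.4617  91.6886   0.0224  51.8476  78.7058] p [ 0.5749 -0.1624  0.1099] yaw -15.211930521555779 z [ 0.0002  0.0003 -1.    ] F [ 2.4801  0.3213 -0.2568] M [ 0.098  -0.1124  0.0133] op 0.7291988105766536 g 29.998091127854423
tool offset to goal [-0.0004 -0.0006  0.0039]
```

View pics/s1.png

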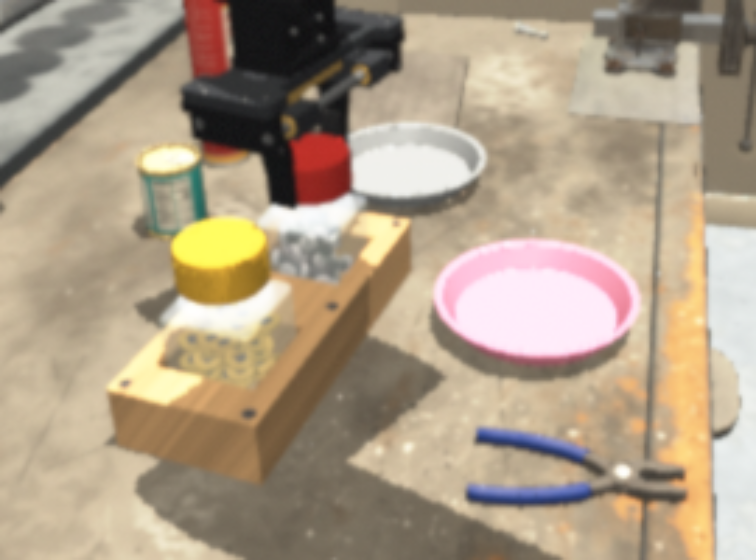

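The crop shows the fingers on the red lid (320,165) and the jar still upright in its pocket. I'll carry on turning.

Call:
servo_tool --targets '[{"offset": [0, 0, -0.0002], "dr": [0, 0, -4]}, {"offset": [0, 0, -0.0004], "dr": [0, 0, -10]}, {"offset": [0, 0, -0.0007], "dr": [0, 0, -16]}, {"offset": [0, 0, -0.001], "dr": [0, 0, -22]}, {"offset": [0, 0, -0.0012], "dr": [0, 0, -28]}, {"offset": [0, 0, -0.0015], "dr": [0, 0, -34]}, {"offset": [0, 0, -0.0018], "dr": [0, 0, -40]}, {"offset": [0, 0, -0.002], "dr": [0, 0, -46]}, {"offset": [0, 0, -0.0023], "dr": [0, 0, -52]}, {"offset": [0, 0, -0.0026], "dr": [0, 0, -58]}, {"offset": [0, 0, -0.0028], "dr": [0, 0, -64]}, {"offset": [0, 0, -0.0031], "dr": [0, 0, -70]}, {"offset": [0, 0, -0.0034], "dr": [0, 0, -76]}, {"offset": [0, 0, -0.0036], "dr": [0, 0, -82]}, {"offset": [0, 0, -0.0039], "dr": [0, 0, -88]}, {"offset": [0, 0, -0.0042], "dr": [0, 0, -94]}, {"offset": [0, 0, -0.0044], "dr": [0, 0, -100]}, {"offset": [0, 0, -0.0047], "dr": [0, 0, -106]}, {"offset": [0, 0, -0.005], "dr": [0, 0, -112]}, {"offset": [0, 0, -0.0053], "dr": [0, 0, -118]}]'

```text
time_s: 8.87
position: [0.5743, -0.1619, 0.1151]
tcp_rot: [[-0.222, 0.975, -0.001], [0.975, 0.222, 0.001], [0.001, -0.001, -1.0]]
force: [1.0, 1.1, -1.9]
opening: 0.73
grasp_force: 30.0
```

Call:
servo_tool --targets '[{"offset": [0, 0, -0.0002], "dr": [0, 0, -5]}, {"offset": [0, 0, -0.0005], "dr": [0, 0, -11]}, {"offset": [0, 0, -0.0008], "dr": [0, 0, -17]}, {"offset": [0, 0, -0.001], "dr": [0, 0, -23]}, {"offset": [0, 0, -0.0013], "dr": [0, 0, -29]}, {"offset": [0, 0, -0.0016], "dr": [0, 0, -35]}, {"offset": [0, 0, -0.0018], "dr": [0, 0, -41]}, {"offset": [0, 0, -0.0021], "dr": [0, 0, -47]}, {"offset": [0, 0, -0.0024], "dr": [0, 0, -53]}, {"offset": [0, 0, -0.0026], "dr": [0, 0, -59]}, {"offset": [0, 0, -0.0029], "dr": [0, 0, -65]}, {"offset": [0, 0, -0.0032], "dr": [0, 0, -71]}, {"offset": [0, 0, -0.0034], "dr": [0, 0, -77]}, {"offset": [0, 0, -0.0037], "dr": [0, 0, -83]}, {"offset": [0, 0, -0.004], "dr": [0, 0, -89]}, {"offset": [0, 0, -0.0042], "dr": [0, 0, -95]}, {"offset": [0, 0, -0.0045], "dr": [0, 0, -101]}, {"offset": [0, 0, -0.0048], "dr": [0, 0, -107]}, {"offset": [0, 0, -0.005], "dr": [0, 0, -112]}, {"offset": [0, 0, -0.0052], "dr": [0, 0, -116]}]'

```text
time_s: 10.53
position: [0.5738, -0.1623, 0.1202]
tcp_rot: [[-0.779, -0.627, -0.002], [-0.627, 0.779, 0.001], [0.001, 0.002, -1.0]]
force: [-0.5, -0.2, -0.2]
opening: 0.728
grasp_force: 30.0
```

```bash
python3 st.py .5747 -.1617 .106
```

```text
t 10.5333 q [ -26.5077   35.5913   91.3653   -0.0346   53.1778 -155.3032] p [ 0.5738 -0.1623  0.1202] yaw -141.1835921568602 z [-0.0023  0.0006 -1.    ] F [-0.5463 -0.2104 -0.2176] M [0.0896 0.0133 0.0411] op 0.7280733007065029 g 29.998923222738085
tool offset to goal [-0.0011 -0.0001  0.0142]
```

Call:
servo_tool --targets '[{"offset": [0, 0, 0], "dr": [0, 0, 0]}, {"offset": [0, 0, -0.001], "dr": [0, 0, 0]}, {"offset": [0, 0, -0.002], "dr": [0, 0, 0]}, {"offset": [0, 0, -0.003], "dr": [0, 0, 0]}, {"offset": [0, 0, -0.004], "dr": [0, 0, 0]}]'

```text
time_s: 10.95
position: [0.5747, -0.1625, 0.1247]
tcp_rot: [[-0.781, -0.625, -0.0], [-0.625, 0.781, 0.0], [0.0, 0.0, -1.0]]
force: [-0.4, 0.5, -1.6]
opening: 0.733
grasp_force: 30.0
```

```bash
python3 st.py .5747 -.1617 .106
```

```text
t 10.95 q [ -26.5004   35.2401   91.1501   -0.0051   53.6217 -155.1525] p [ 0.5747 -0.1625  0.1247] yaw -141.3448004853371 z [-0.0002  0.     -1.    ] F [-0.3975  0.5467 -1.5964] M [0.0367 0.0596 0.0636] op 0.7328696522410535 g 29.99986032878951
tool offset to goal [-0.0005  0.0006  0.0187]
```

Free, with no resistance. Lift clear and look.

Call:
servo_tool --targets '[{"offset": [0, 0, -0.002], "dr": [0, 0, 0]}, {"offset": [0, 0, -0.005], "dr": [0, 0, 0]}, {"offset": [0, 0, -0.009], "dr": [0, 0, 0]}, {"offset": [0, 0, -0.014], "dr": [0, 0, 0]}, {"offset": [0, 0, -0.02], "dr": [0, 0, 0]}, {"offset": [0, 0, -0.028], "dr": [0, 0, 0]}, {"offset": [0, 0, -0.038], "dr": [0, 0, 0]}, {"offset": [0, 0, -0.048], "dr": [0, 0, 0]}, {"offset": [0, 0, -0.058], "dr": [0, 0, 0]}, {"offset": [0, 0, -0.066], "dr": [0, 0, 0]}, {"offset": [0, 0, -0.07], "dr": [0, 0, 0]}, {"offset": [0, 0, -0.07], "dr": [0, 0, 0]}]'

```text
time_s: 11.95
position: [0.5755, -0.1629, 0.1962]
tcp_rot: [[-0.78, -0.625, 0.003], [-0.625, 0.78, -0.001], [-0.001, -0.003, -1.0]]
force: [0.1, 0.5, -0.1]
opening: 0.724
grasp_force: 30.0
```

```bash
python3 st.py .550 -.3865 .195;python3 - <<'E'
from rig import viewer
from h import *
c=viewer.capture("side");i=c["color"][100:300,130:400,::-1];cv2.imwrite("pics/s2.png",cv2.resize(i,None,fx=2.8,fy=2.8))
c=viewer.capture("top");
H,S,V=cv2.split(hsv(c).astype(np.int32))
k=blob((S<30)&(V>70),(376,199)); e=cv2.fitEllipse(cv2.convexHull(k));print("dish",e,ray(c,*e[0],.024))
E
```

```text
t 11.95 q [ -26.4965   29.8398   87.7533   -0.       62.2438 -155.2118] p [ 0.5755 -0.1629  0.1962] yaw -141.28455811041903 z [ 0.0025 -0.0013 -1.    ] F [ 0.1028  0.4854 -0.0641] M [0.0223 0.0392 0.0041] op 0.7235817357038399 g 29.999865738391236
tool offset to goal [ 0.1598 -0.1585  0.0014]
dish ((375.4175720214844, 199.04673767089844), (70.41779327392578, 72.67120361328125), 116.18519592285156) [ 0.55009736 -0.38648436  0.024     ]
```

View pics/s2.png

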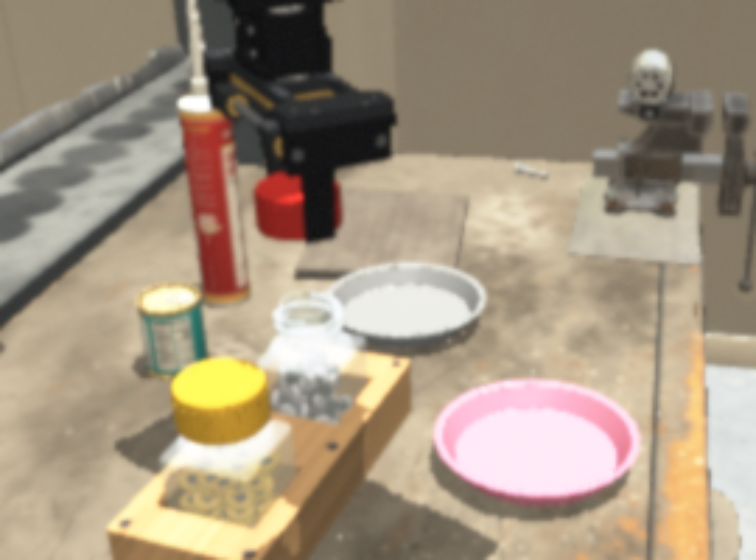

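The crop shows the lid held level by the gripper (295,205), the open jar still in its block (310,320), and the dish not moved (410,305). Move over the dish.

Call:
servo_tool --targets '[{"offset": [0.004, -0.004, 0], "dr": [0, 0, 1]}, {"offset": [0.012, -0.012, 0], "dr": [0, 0, 4]}, {"offset": [0.024, -0.024, 0], "dr": [0, 0, 7]}, {"offset": [0.038, -0.038, 0], "dr": [0, 0, 10]}, {"offset": [0.052, -0.052, 0], "dr": [0, 0, 14]}, {"offset": [0.066, -0.065, 0], "dr": [0, 0, 18]}, {"offset": [0.08, -0.079, 0], "dr": [0, 0, 22]}, {"offset": [0.094, -0.093, 0], "dr": [0, 0, 26]}, {"offset": [0.108, -0.107, 0], "dr": [0, 0, 29]}, {"offset": [0.122, -0.121, 0], "dr": [0, 0, 32]}, {"offset": [0.135, -0.134, 0], "dr": [0, 0, 34]}, {"offset": [0.146, -0.145, 0], "dr": [0, 0, 36]}, {"offset": [0.154, -0.153, 0], "dr": [0, 0, 37]}, {"offset": [0.16, -0.1585, 0], "dr": [0, 0, 38]}, {"offset": [0.16, -0.1585, 0], "dr": [0, 0, 38]}, {"offset": [0.16, -0.1585, 0.01], "dr": [0, 0, 38]}, {"offset": [0.16, -0.1585, 0.025], "dr": [0, 0, 38]}, {"offset": [0.16, -0.1585, 0.045], "dr": [0, 0, 38]}, {"offset": [0.16, -0.1585, 0.06], "dr": [0, 0, 38]}, {"offset": [0.16, -0.1585, 0.065], "dr": [0, 0, 38]}]'

```text
time_s: 13.72
position: [0.5477, -0.3832, 0.1263]
tcp_rot: [[-1.0, -0.014, -0.004], [-0.014, 1.0, 0.005], [0.004, 0.005, -1.0]]
force: [-0.2, -0.1, -1.9]
opening: 0.729
grasp_force: 30.0
```

```bash
python3 st.py .550 -.3865 .03;python3 - <<'E'
from rig import viewer
from h import *
c=viewer.capture("wrist");cv2.imwrite("pics/w2.png",c["color"][:,:,::-1])
print(project(c,[.55,-.3865,.024]))
E
```

```text
t 13.7167 q [ -44.5499   39.9517   79.7602    0.0283   60.6705 -135.3622] p [ 0.5477 -0.3832  0.1263] yaw -179.20097309277855 z [-0.0045  0.005  -1.    ] F [-0.169  -0.1466 -1.8647] M [ 0.0437  0.0376 -0.0053] op 0.7288783711246737 g 29.99977728486556
tool offset to goal [-0.0026 -0.0038  0.0962]
[274.56226123 213.01383047]
```

View pics/w2.png

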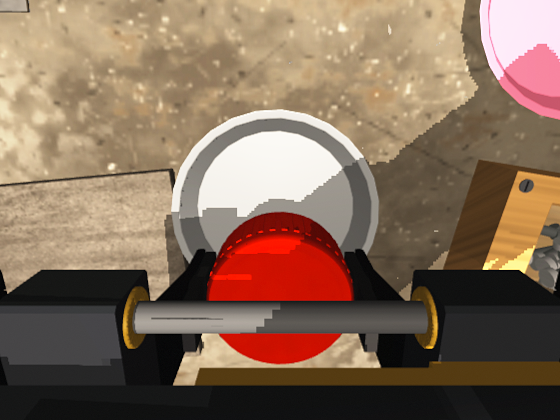

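The view shows the lid held level; the dish is round at (276,212), matching the projected estimate. Lower.

Call:
servo_tool --targets '[{"offset": [0, 0, 0], "dr": [0, 0, 0]}, {"offset": [-0.001, -0.001, 0.005], "dr": [0, 0, 0]}, {"offset": [-0.0015, -0.002, 0.015], "dr": [0, 0, 0]}, {"offset": [-0.002, -0.002, 0.028], "dr": [0, 0, 0]}, {"offset": [-0.002, -0.002, 0.042], "dr": [0, 0, 0]}, {"offset": [-0.002, -0.002, 0.055], "dr": [0, 0, 0]}, {"offset": [-0.002, -0.002, 0.067], "dr": [0, 0, 0]}, {"offset": [-0.002, -0.002, 0.078], "dr": [0, 0, 0]}, {"offset": [-0.002, -0.002, 0.087], "dr": [0, 0, 0]}, {"offset": [-0.002, -0.002, 0.094], "dr": [0, 0, 0]}, {"offset": [-0.002, -0.002, 0.098], "dr": [0, 0, 0]}, {"offset": [-0.002, -0.002, 0.101], "dr": [0, 0, 0]}, {"offset": [-0.002, -0.002, 0.101], "dr": [0, 0, 0]}, {"offset": [-0.002, -0.002, 0.101], "dr": [0, 0, 0]}, {"offset": [-0.002, -0.002, 0.101], "dr": [0, 0, 0]}]'

```text
time_s: 15.02
position: [0.5515, -0.3886, 0.0294]
tcp_rot: [[-1.0, -0.012, 0.001], [-0.012, 1.0, -0.001], [-0.001, -0.001, -1.0]]
force: [-0.2, -0.4, -0.7]
opening: 0.728
grasp_force: 30.0
```

```bash
python3 st.py .550 -.3865 .007
```

```text
t 15.0167 q [ -44.641    47.5583   81.689    -0.0013   50.6728 -135.3556] p [ 0.5515 -0.3886  0.0294] yaw -179.2845262002393 z [ 0.001 -0.001 -1.   ] F [-0.2231 -0.3594 -0.683 ] M [0.0193 0.0058 0.0594] op 0.7281107762779444 g 29.999818522956048
tool offset to goal [0.0015 0.0022 0.0224]
```

Call:
servo_tool --targets '[{"offset": [0.0005, 0.001, 0.003], "dr": [0, 0, 0]}, {"offset": [0.001, 0.002, 0.006], "dr": [0, 0, 0]}, {"offset": [0.0015, 0.002, 0.009], "dr": [0, 0, 0]}, {"offset": [0.0015, 0.002, 0.012], "dr": [0, 0, 0]}, {"offset": [0.0015, 0.002, 0.015], "dr": [0, 0, 0]}, {"offset": [0.0015, 0.002, 0.017], "dr": [0, 0, 0]}, {"offset": [0.0015, 0.002, 0.018], "dr": [0, 0, 0]}, {"offset": [0.0015, 0.002, 0.018], "dr": [0, 0, 0]}, {"offset": [0.0015, 0.002, 0.018], "dr": [0, 0, 0]}]'

```text
time_s: 15.77
position: [0.5496, -0.3863, 0.0106]
tcp_rot: [[-1.0, -0.012, 0.0], [-0.012, 1.0, 0.0], [-0.0, 0.0, -1.0]]
force: [-0.1, 0.3, -0.2]
opening: 0.726
grasp_force: 30.0
```

Call:
servo_tool --targets '[{"offset": [0, 0, 0.0005], "dr": [0, 0, 0]}, {"offset": [0, 0, 0.001], "dr": [0, 0, 0]}, {"offset": [0, 0, 0.0015], "dr": [0, 0, 0]}, {"offset": [0, 0, 0.0015], "dr": [0, 0, 0]}, {"offset": [0, 0, 0.0015], "dr": [0, 0, 0]}]'

```text
time_s: 16.18
position: [0.5496, -0.3863, 0.0092]
tcp_rot: [[-1.0, -0.012, 0.0], [-0.012, 1.0, 0.0], [-0.0, 0.0, -1.0]]
force: [-0.2, 0.1, -0.2]
opening: 0.731
grasp_force: 30.0
```

Call:
servo_tool --targets '[{"offset": [0, 0, 0.0005], "dr": [0, 0, 0]}, {"offset": [0, 0, 0.001], "dr": [0, 0, 0]}, {"offset": [0, 0, 0.001], "dr": [0, 0, 0]}, {"offset": [0, 0, 0.001], "dr": [0, 0, 0]}]'

```text
time_s: 16.52
position: [0.5495, -0.3862, 0.0081]
tcp_rot: [[-1.0, -0.012, -0.0], [-0.012, 1.0, 0.0], [0.0, 0.0, -1.0]]
force: [0.5, 0.1, -1.5]
opening: 0.727
grasp_force: 30.0
```

Call:
servo_tool --targets '[{"offset": [0, 0, 0.0005], "dr": [0, 0, 0]}, {"offset": [0, 0, 0.0008], "dr": [0, 0, 0]}, {"offset": [0, 0, 0.0008], "dr": [0, 0, 0]}, {"offset": [0, 0, 0.0008], "dr": [0, 0, 0]}]'

```text
time_s: 16.85
position: [0.5496, -0.3862, 0.0073]
tcp_rot: [[-1.0, -0.012, -0.0], [-0.012, 1.0, 0.0], [0.0, 0.0, -1.0]]
force: [-0.8, 0.3, -1.3]
opening: 0.732
grasp_force: 30.0
```

Call:
servo_tool --targets '[{"offset": [0, 0, 0.0003], "dr": [0, 0, 0]}, {"offset": [0, 0, 0.0006], "dr": [0, 0, 0]}, {"offset": [0, 0, 0.0006], "dr": [0, 0, 0]}, {"offset": [0, 0, 0.0006], "dr": [0, 0, 0]}]'

```text
time_s: 17.18
position: [0.5496, -0.3862, 0.0067]
tcp_rot: [[-1.0, -0.012, -0.0], [-0.012, 1.0, 0.0], [0.0, 0.0, -1.0]]
force: [-0.6, 0.3, -1.8]
opening: 0.727
grasp_force: 30.0
```

Call:
servo_tool --targets '[{"offset": [0, 0, 0.0003], "dr": [0, 0, 0]}, {"offset": [0, 0, 0.0006], "dr": [0, 0, 0]}, {"offset": [0, 0, 0.0006], "dr": [0, 0, 0]}, {"offset": [0, 0, 0.0006], "dr": [0, 0, 0]}]'

```text
time_s: 17.52
position: [0.5496, -0.3863, 0.0061]
tcp_rot: [[-1.0, -0.012, -0.0], [-0.012, 1.0, 0.0], [0.0, 0.0, -1.0]]
force: [-0.0, -0.2, -0.9]
opening: 0.726
grasp_force: 30.0
```

Call:
servo_tool --targets '[{"offset": [0, 0, 0.0003], "dr": [0, 0, 0]}, {"offset": [0, 0, 0.0006], "dr": [0, 0, 0]}, {"offset": [0, 0, 0.0006], "dr": [0, 0, 0]}, {"offset": [0, 0, 0.0006], "dr": [0, 0, 0]}]'

```text
time_s: 17.85
position: [0.5496, -0.3863, 0.0061]
tcp_rot: [[-1.0, -0.013, 0.0], [-0.013, 1.0, -0.0], [-0.0, -0.0, -1.0]]
force: [-0.8, 0.7, 4.0]
opening: 0.731
grasp_force: 30.0
```

Call:
servo_tool --targets '[{"offset": [0, 0, 0.0003], "dr": [0, 0, 0]}, {"offset": [0, 0, 0.0005], "dr": [0, 0, 0]}, {"offset": [0, 0, 0.0005], "dr": [0, 0, 0]}, {"offset": [0, 0, 0.0005], "dr": [0, 0, 0]}]'

```text
time_s: 18.18
position: [0.5496, -0.3863, 0.006]
tcp_rot: [[-1.0, -0.012, 0.0], [-0.012, 1.0, -0.0], [-0.0, -0.0, -1.0]]
force: [-2.2, 1.6, 6.7]
opening: 0.73
grasp_force: 30.0
```

```bash
python3 st.py;python3 - <<'E'
from rig import viewer
from h import *
c=viewer.capture("side");i=c["color"][140:260,200:350,::-1];cv2.imwrite("pics/s3.png",cv2.resize(i,None,fx=5,fy=5))
E
```

```text
t 18.1833 q [ -44.6148   49.3418   82.3737    0.0002   48.276  -135.3277] p [ 0.5496 -0.3863  0.006 ] yaw -179.28714037922273 z [ 0.0001 -0.0001 -1.    ] F [-2.1685  1.6234  6.7374] M [0.4058 0.3048 0.0103] op 0.730098558525656 g 30.00116115934361
```

View pics/s3.png

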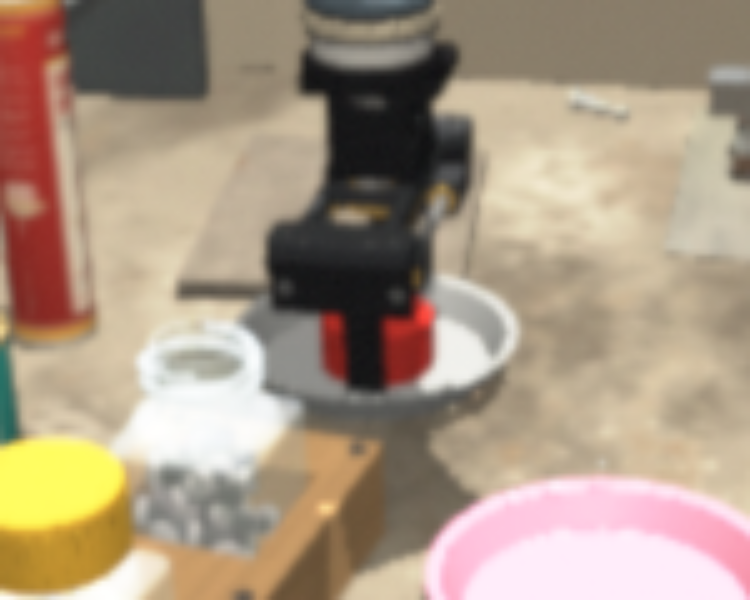

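Contact at about 6 N; the crop shows the lid at (378,345) sitting within the dish. Ease off and release.

Call:
servo_tool --targets '[{"offset": [0, 0, -0.0003], "dr": [0, 0, 0]}, {"offset": [0, 0, -0.0007], "dr": [0, 0, 0]}, {"offset": [0, 0, -0.0007], "dr": [0, 0, 0]}]'

```text
time_s: 18.48
position: [0.5496, -0.3863, 0.006]
tcp_rot: [[-1.0, -0.013, 0.0], [-0.013, 1.0, -0.0], [-0.0, -0.0, -1.0]]
force: [-0.3, -0.0, 4.8]
opening: 0.728
grasp_force: 30.0
```

Call:
servo_tool --gripper -0.7 --targets '[{"offset": [0, 0, 0], "dr": [0, 0, 0]}, {"offset": [0, 0, 0], "dr": [0, 0, 0]}, {"offset": [0, 0, 0], "dr": [0, 0, 0]}, {"offset": [0, 0, 0], "dr": [0, 0, 0]}, {"offset": [0, 0, 0], "dr": [0, 0, 0]}, {"offset": [0, 0, 0], "dr": [0, 0, 0]}]'

```text
time_s: 18.98
position: [0.5496, -0.3863, 0.0055]
tcp_rot: [[-1.0, -0.012, 0.0], [-0.012, 1.0, 0.0], [-0.0, 0.0, -1.0]]
force: [0.3, -0.7, 1.0]
opening: 0.848
grasp_force: 0.2
```

Call:
servo_tool --targets '[{"offset": [0, 0, -0.001], "dr": [0, 0, 0]}, {"offset": [0, 0, -0.003], "dr": [0, 0, 0]}, {"offset": [0, 0, -0.006], "dr": [0, 0, 0]}, {"offset": [0, 0, -0.01], "dr": [0, 0, 0]}, {"offset": [0, 0, -0.016], "dr": [0, 0, 0]}, {"offset": [0, 0, -0.024], "dr": [0, 0, 0]}, {"offset": [0, 0, -0.034], "dr": [0, 0, 0]}, {"offset": [0, 0, -0.046], "dr": [0, 0, 0]}, {"offset": [0, 0, -0.06], "dr": [0, 0, 0]}, {"offset": [0, 0, -0.075], "dr": [0, 0, 0]}, {"offset": [0, 0, -0.09], "dr": [0, 0, 0]}, {"offset": [0, 0, -0.105], "dr": [0, 0, 0]}, {"offset": [0, 0, -0.12], "dr": [0, 0, 0]}, {"offset": [0, 0, -0.13], "dr": [0, 0, 0]}, {"offset": [0, 0, -0.135], "dr": [0, 0, 0]}, {"offset": [0, 0, -0.135], "dr": [0, 0, 0]}, {"offset": [0, 0, -0.135], "dr": [0, 0, 0]}]'

```text
time_s: 20.4
position: [0.5495, -0.3862, 0.141]
tcp_rot: [[-1.0, -0.012, 0.0], [-0.012, 1.0, -0.0], [-0.0, -0.0, -1.0]]
force: [-0.4, -0.4, -0.4]
opening: 0.849
grasp_force: 0.0
```

```bash
python3 st.py;python3 - <<'E'
from rig import viewer
from h import *
c=viewer.capture("side");i=c["color"][140:300,170:380,::-1];cv2.imwrite("pics/s4.png",cv2.resize(i,None,fx=3.7,fy=3.7))
E
```

```text
t 20.4 q [ -44.6123   39.0071   79.0043    0.0005   61.9816 -135.3269] p [ 0.5495 -0.3862  0.141 ] yaw -179.28553283774403 z [ 0.0001 -0.0001 -1.    ] F [-0.3689 -0.3653 -0.4131] M [-0.0116  0.0335 -0.0424] op 0.8491524020418507 g 0.0
```

View pics/s4.png

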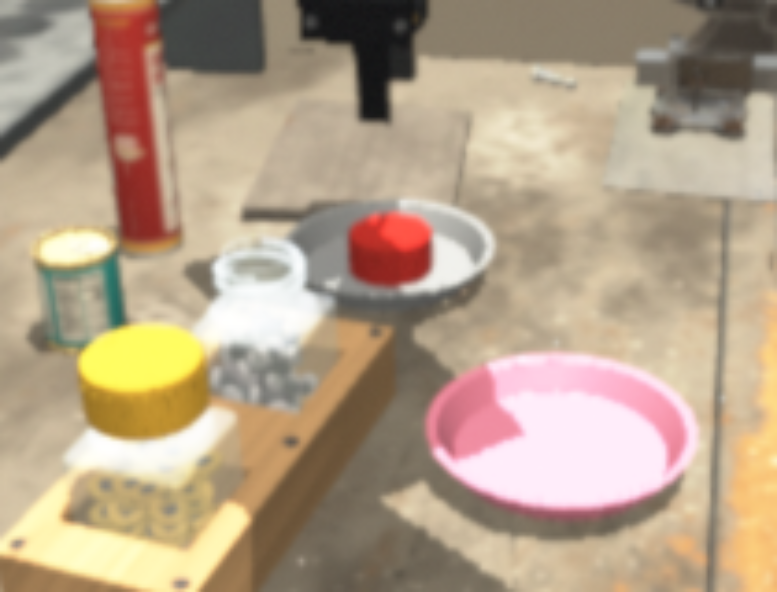

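The red lid lies flat, top up, in the steel dish (390,248); both jars stand in the block and the arm is clear.

```bash
python3 -c "
from rig import ticket
print(ticket.hand_in())"
```

```text
the job is handed in; nothing more can be done
None
```

The red lid is unscrewed and set down flat, top side up, in the steel dish; both jars stand in the block, and the job was handed in after about 20 s of the 67 s, with no verdict returned.

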